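# Close and lock the control box with a flat screwdriver

## Task

Shut the door of the grey control box fully, then take the yellow flat-bladed screwdriver from the rack, find the slot of the door lock with its blade and turn the lock clockwise (seen from above) to its stop, a quarter turn, so that the tongue goes under the box's edge. Then put the screwdriver back upright in a hole of the rack; leave the red screwdriver, the motor, the carton and the tape roll where they are.

Things in the scene. Friction and masses are not known exactly. Their poses are not given: they have to be found in the camera images.
- control_box: Light-grey sheet-steel control box lying on its back, bolted to the bench: 160 mm (x) by 200 mm (y), rim 80 mm above the bench; mounting lugs at its foot reach 22 mm beyond its two y sides, and black cable glands 20 mm out of its +x side. Origin at the centre of its underside; z up, +x towards the hinge side, -x towards the lock side.
- door_panel (a joint): Angle of the box's door (rad): 0 shut, growing as it opens upwards; about 0.8 to 1.3 at the start. The hinge has friction (0.42 N m): the door stays where it is left and must be pushed all the way down onto its rubber seal, which gives under 1 mm; there is no spring or latch.
- door_hinge (a point): Middle of the hinge line, on the +x edge of the box, 80 mm above the bench (the line runs along the box's y). Its axes turn with the door: x lies in the door's plane and points away from the free edge, z is square to the door, to its outer side (up when shut).
- door_edge (a point): Middle of the door's free edge, on the outer face, 164 mm from the hinge line; axes as door_hinge. The door is a flat grey plate 168 mm by 208 mm whose outer face lies 5 mm to the outer (z) side of the hinge line, with a 12 mm rim folded inwards on three sides. Apart from the lock the outer face is flat and bare.
- lock (a joint): Angle of the lock's rotor (rad): 0 open, 1.571 locked at its stop; grows clockwise seen from outside the door (from above when shut). 0 to 0.3 at the start. Turning it takes 0.08 N m; it stays where it is left.
- slot (a point): Centre of the lock's slot, on the rotor's face: steel rotor 26 mm across in a collar (37 mm outside, 28 inside, rim 1.5 mm proud), on the door's outer face, 128 mm from the hinge line, on its middle line; 92 mm above the bench when shut. The slot crosses the rotor along this point's x (z out of the door): 4 mm wide, 6 mm deep, dark floor, mouth flared to 7 mm over the top 2 mm.
- flat_driver_grip (a point): Centre (half-way up) of the handle of the yellow flat screwdriver, the one to use: round yellow handle 32 mm thick and 80 mm long, 170 g in all, standing blade down in an end hole of the rack (which end varies). z runs up along the tool; the blade's width lies along x.
- flat_driver_tip (a point): Middle of the blade's end, 128 mm below the handle's centre, on the tool's axis. The blade is 14 mm wide (along x) and 2.4 mm thick at its end (along y), growing to 8 mm thick at 28 mm above; above it a round shank 10 mm thick, up to the underside of the handle 88 mm above the tip.
- rack: Blue steel rack, fixed: plate 60 mm (x) by 220 mm (y), 6 mm thick, top 92 mm above the bench, on two end legs. Three round 22 mm holes on its middle line at y = -75, 0, +75 mm; a screwdriver hangs in a hole by its handle's underside, tip 4 mm above the bench. Origin at the centre of its underside, z up. The screwdrivers are in the end holes, the middle one is empty.
- cross_driver_grip (a point): Centre of the handle of the red cross-head screwdriver (same handle size), in the rack's other end hole; not to be moved.
- motor_center (a point): Bystander: aluminium wheel-hub motor standing on the bench, 130 mm across, 116 mm high with its axle, 2.4 kg; centre 45 mm above its foot.
- carton_center (a point): Bystander: closed cardboard carton 120 x 160 x 70 mm, centre.
- tape_center (a point): Bystander: roll of brown packing tape lying flat, 104 mm across, 48 mm high, centre.

How it is judged:
On the way, in this order (a step that is already met when the one before it is completed fails the run):
1. the door is shut (within 0.04 rad, about 6 mm at its free edge) (value of joint door_panel below 0.04 rad), for 0.2 s.
2. with the lock below 0.7 rad, the yellow screwdriver's blade has dropped into its slot (tip 3 mm or more below the rotor's face, within 6 mm of its axis, blade within 0.3 rad of the slot) (z of flat_driver_tip in the frame of slot below -0.003 m and horizontal distance between flat_driver_tip and slot below 0.006 m and angle between the x axis of flat_driver_tip and the x axis of slot, either way round below 0.3 rad and value of joint lock below 0.7 rad), for 0.1 s.
3. the lock is turned to at least 1.4 rad with the blade in its slot (at least 2 mm deep, within 8 mm of its axis) (value of joint lock above 1.4 rad and z of flat_driver_tip in the frame of slot below -0.002 m and horizontal distance between flat_driver_tip and slot below 0.008 m), for 0.1 s.
At the end, for the whole second after the job is handed in: The door is shut (within 0.04 rad), the lock is turned to at least 1.38 rad, and the yellow screwdriver stands at rest in a hole of the rack, seated on its handle (tip less than 15 mm above the bench), upright within 0.12 rad and let go (value of joint door_panel below 0.04 rad and value of joint lock above 1.38 rad and z of flat_driver_tip in the frame of rack below 0.015 m and x of flat_driver_tip in the frame of rack between -0.025 and 0.025 m and y of flat_driver_tip in the frame of rack between -0.1 and 0.1 m and angle between flat_driver_grip's own z axis and vertical below 0.12 rad and linear speed of flat_driver below 0.02 m/s); the robot touches nothing.
It fails at once if the red screwdriver is moved by more than 30 mm (distance of cross_driver_grip from where it was at the start of the episode above 0.03 m).
It fails at once if the motor is moved by more than 30 mm (distance of motor_center from where it was at the start of the episode above 0.03 m).
It fails at once if the carton is moved by more than 30 mm (distance of carton_center from where it was at the start of the episode above 0.03 m).
It fails at once if the tape roll is moved by more than 30 mm (distance of tape_center from where it was at the start of the episode above 0.03 m).
It also fails if it takes over 72 s, if anything falls off the work surface, if the arm or the gripper's body presses on something with over 40 N, if the wrist force passes 120 N, or if a joint passes its speed limit or range.

## Robot

A 6-joint arm with a two-finger parallel gripper is mounted at the origin on the work surface. World frame = base frame: x ahead of the robot, y to its left, z up, the work surface at z = 0. Lengths are in m, angles in rad, forces in N, time in s.
With the tool pointing down it reaches from about 0.275 to 0.975 m from the base axis. Payload 8.4 kg.
Tool frame: the origin (TCP) lies at the very end of the fingers, on their centre line; the grasp point (between the pads) lies 19 mm behind it; z points along the fingers, y is the line along which they close (so a half turn about z gives the same grasp; the last joint's range is limited). The gripper opens to 92 mm and grips with 3 to 60 N. Pads are 20 mm wide; open, the fingers measure 128 mm over their backs; the gripper's body (75 mm by 189 mm) begins 69 mm behind the grasp point.
Start: joints at [1.284, 0.353, 1.633, -0, 1.155, -0.002], TCP at [0.176, 0.6, 0.189] pointing down, gripper open.
Joint ranges: [-2.63, 2.63], [-0.92, 2.1], [0.06, 2.66], [-1.3, 4.44], [0, 2.69], [-3.02, 3.02]. Speed limits (rad/s): [2.22, 2.22, 2.79, 3.14, 3.14, 3.14].

## Interface

Orientations are given as a unit quaternion [x, y, z, w].
In Python, from bench import env gives the robot as it stands.
- The arm moves only by the tool servo_tool, never from a script. Its argument "plan" is text: rows parted by semicolons, each of 5 numbers parted by spaces: the finger opening in m, from 0 to 0.0919, then the shift along the tool's x, y, z in m, then the turn about the tool's z in rad. A call has 1 to 12 rows; each row is the pose to reach, as a shift and turn from the pose commanded when the call began, along the tool's axes at that moment; what a row does not reach only later rows make up. A row lasts 1/8 s, in which the tool goes at most 62.5 mm and 10.7 degrees, less where a joint would pass 70% of its speed; a pose out of reach is approached as far as the arm can. A call with a gripper value outside its range is refused whole. The fingers move at their own pace and stop on an object; "grip_force" is the grip in N (left out, the last holds). Time passes only in rows, so rows that repeat a pose let the fingers close. It gives the time, the measured TCP pose, the force, the opening and the grip force at its end, in the units of the state.
- env.get_obs(): the state, without advancing time (a new reading comes with each control period).
- env.snapshot(name): name is "scene" or "top"; returns (picture, depth): 384x512x3 uint8, blue, green, red; 384x512 float32, m along the optical axis (not along the pixel's ray), 0 where there is no reading.
- env.camera_info(name): a dict with "vertical_fov" (degrees; the focal length in pixels is half the picture's height over the tangent of half this angle, whatever the lens; pixels are square), "cx", "cy" (the principal point, pixels), "R" (3x3) and "t" (3): a world point X has camera coordinates R X + t. Camera axes: x right, y down, z forward; pixel columns grow to the right and rows downward; lengths in m; the calibration is good to about 2 mm. A picture is of the moment at which its call begins. camera_info takes no time and is no camera call.
- env.sign_off(): hands the job in; it is judged then, once.
The state is a dict: "time_s": time; "joints": joint angles; "joint_velocities": joint speeds; "tau": joint torques, N m; "eef_pos": TCP position; "eef_rot": TCP orientation; "force": force on the tool from outside, world axes, zero at the start; "torque": the same for the moment, N m; "grip_width": finger opening in m; "grip_force": force on a finger pad.
Only numpy, scipy, OpenCV 4.12 (cv2) and the standard library are available. Lean on these libraries where they do the work, as an engineer would, in place of code of your own. Each camera call takes 0.05 s, during which the arm holds its last target. There are 200 camera calls.

## Working session

There is one attempt and no reset: what is moved stays moved. The work goes in short steps, Python scripts to look and compute and a tool call to move; the robot and the scene stay as the last step left them, time stands still between calls to the robot, and variables do not carry over. Pictures are saved under pics/ and viewed, at most 10 in all, crops included, and the job is handed in when it is done.

Besides the shell and the picture viewer there is one more tool, called after "Request:" as a command line: name --argument value ..., lists and objects as JSON in quotes. servo_tool: Moves the arm, as the interface text tells. Its arguments: {"type":"object","properties":{"plan":{"type":"string"},"grip_force":{"type":"number"}},"required":["plan"]}

```bash
mkdir -p pics; ls; python3 - <<'E'
from bench import env
import cv2,numpy as np
o=env.get_obs(); print(o['time_s'],o['eef_pos'],o['eef_rot'],o['grip_width'])
for n in("scene","top"):
    c=env.camera_info(n); print(n,c['vertical_fov'],c['cx'],c['cy'],np.round(c['R'],4).tolist(),np.round(c['t'],4).tolist(), {k:v for k,v in c.items() if k not in('R','t')})
    p,d=env.snapshot(n); cv2.imwrite(f'pics/{n}0.png',p); np.savez(f'pics/{n}0.npz',p=p,d=d)
E
```

```text
pics
0.0 [0.17543936 0.59931663 0.18868142] [ 1.41917330e-01  9.89878277e-01 -6.75118116e-04 -1.07872885e-04] 0.09200245635658771
scene 54.085969104861746 263.2462292717109 191.40437743406181 [[-0.5592, 0.829, -0.0021], [0.6812, 0.4581, -0.5711], [-0.4725, -0.3208, -0.8209]] [0.2916, -0.3832, 1.5171] {'vertical_fov': 54.085969104861746, 'cx': 263.2462292717109, 'cy': 191.40437743406181}
top 42.11568247127829 253.02240234215301 194.30006297062133 [[-0.0073, -0.9999, -0.0096], [-0.9945, 0.0082, -0.1046], [0.1047, 0.0088, -0.9945]] [0.0868, 0.61, 1.5926] {'vertical_fov': 42.11568247127829, 'cx': 253.02240234215301, 'cy': 194.30006297062133}
```

View pics/scene0.png

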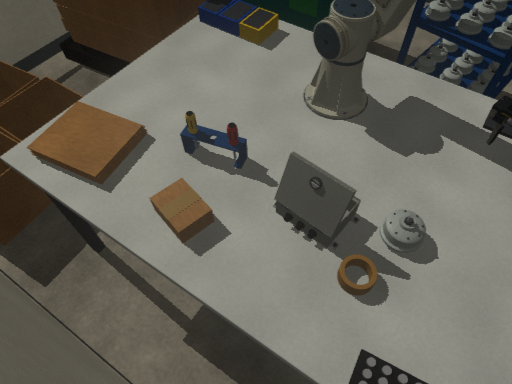

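View pics/top0.png

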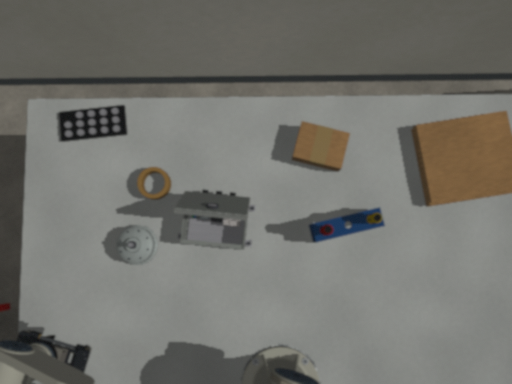

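Scene view: yellow handle at about (191,122), red at (233,133), door's outer face around (315,190) with the lock at (315,183). Top view: yellow (374,217), red (325,229), box around (214,220) with its hinge side away from the robot.

```bash
cat > h.py <<'E'
from bench import env
import cv2,numpy as np
def K(c): 
    f=192/np.tan(np.radians(c['vertical_fov'])/2); return f,c['cx'],c['cy'],np.array(c['R']),np.array(c['t'])
C={n:K(env.camera_info(n)) for n in("scene","top")}
def cloud(n,d):
    f,cx,cy,R,t=C[n]; v,u=np.mgrid[:384,:512]
    P=np.stack([(u-cx)/f*d,(v-cy)/f*d,d],-1)
    W=(P-t)@R; W[d<=0]=np.nan; return W
def ray(n,u,v):
    f,cx,cy,R,t=C[n]; r=np.array([(u-cx)/f,(v-cy)/f,1])@R; return -R.T@t, r
def plane(n,u,v,z):
    o,r=ray(n,u,v); return o+r*(z-o[2])/r[2]
def tri(a,b):
    o1,r1=ray("scene",*a);o2,r2=ray("top",*b)
    s=np.linalg.lstsq(np.c_[r1,-r2],o2-o1,rcond=None)[0]
    p,q=o1+s[0]*r1,o2+s[1]*r2; return (p+q)/2,np.linalg.norm(p-q)
def proj(n,X):
    f,cx,cy,R,t=C[n]; p=R@np.asarray(X,float)+t; return f*p[0]/p[2]+cx,f*p[1]/p[2]+cy
def shot(n,name=None):
    p,d=env.snapshot(n)
    if name: cv2.imwrite(f'pics/{name}.png',p)
    return p,d
def hue(p,lo,hi,s=110,v=50):
    h=cv2.cvtColor(p,cv2.COLOR_BGR2HSV); return cv2.inRange(h,(lo,s,v),(hi,255,255))
def blobs(m,a=15):
    n,l,s,c=cv2.connectedComponentsWithStats(m); return [(s[i,4],c[i],l==i) for i in range(1,n) if s[i,4]>=a]
E
python3 - <<'E'
from h import *
np.set_printoptions(precision=4,suppress=True)
roi={'scene':(170,100,260,170),'top':(300,195,395,250)}
for n in('scene','top'):
    z=np.load(f'pics/{n}0.npz');p,d=z['p'],z['d'];W=cloud(n,d)
    for nm,lo,hi in(('yel',18,34),('red',0,9),('red2',170,180),('blue',100,130)):
        m=hue(p,lo,hi); k=np.zeros_like(m);a=roi[n];k[a[1]:a[3],a[0]:a[2]]=255;m&=k
        for A,c,l in blobs(m):
            w=W[l]; print(n,nm,A,c,'med',np.nanmedian(w,0),'zmax',np.nanpercentile(w[:,2],[5,50,95]))
            if nm=='yel' or 'red' in nm:
                t=w[w[:,2]>np.nanpercentile(w[:,2],95)-.01]; print('   top pts',np.nanmean(t,0),len(t))
z=np.load('pics/scene0.npz');p,d=z['p'],z['d'];W=cloud('scene',d)
# door plane from region
w=W[170:215,290:340].reshape(-1,3); 
for i in range(4):
    c=w.mean(0);nv=np.linalg.svd(w-c)[2][2];r=(w-c)@nv;w=w[abs(r)<max(.003,2*r.std())]
nv*=np.sign(nv[2]);print('door n',nv,'c',c,len(w),'theta',np.arccos(nv[2]))
full=(abs((W-c)@nv)<.006)&(W[...,2]>.07); k=np.zeros_like(full);k[140:250,265:370]=1
l=max(blobs((full&k).astype(np.uint8)*255),key=lambda b:b[0]);print(l[0],l[1])
w=W[l[2]]
ax=np.array([nv[0],nv[1]]);yaw=np.arctan2(ax[1],ax[0]);print('yaw of +x',yaw)
ex=np.array([np.cos(yaw),np.sin(yaw),0]);ey=np.array([-ex[1],ex[0],0])
s=np.cross(ey,nv); 
print('along s',np.percentile((w-c)@s,[.5,99.5]),'along y',np.percentile((w-c)@ey,[.5,99.5]),'s',s,'ey',ey)
cnt=max(cv2.findContours(l[2].astype(np.uint8),0,2)[0],key=cv2.contourArea)
print(cv2.boxPoints(cv2.minAreaRect(cnt)))
big=cv2.resize(p[140:250,260:370],None,fx=5,fy=5,interpolation=cv2.INTER_CUBIC);cv2.imwrite('pics/door.png',big)
E
```

```text
scene yel 136 [191.1912 123.375 ] med [ 0.535  -0.2761  0.1375] zmax [0.0969 0.1375 0.1691]
   top pts [ 0.5332 -0.2798  0.1653] 34
scene red 123 [231.9024 135.1057] med [ 0.5031 -0.1323  0.1365] zmax [0.0995 0.1365 0.1685]
   top pts [ 0.5008 -0.1355  0.165 ] 33
scene blue 64 [187.2812 133.3125] med [ 0.5465 -0.2987  0.0896] zmax [0.0864 0.0896 0.0929]
scene blue 290 [217.6379 137.269 ] med [ 0.5021 -0.1915  0.0899] zmax [0.0868 0.0899 0.0933]
scene blue 31 [241.4194 139.7097] med [ 0.4662 -0.1256  0.0894] zmax [0.0874 0.0894 0.0925]
top yel 77 [372.6364 218.4156] med [ 0.5211 -0.2744  0.1627] zmax [0.1053 0.1627 0.1761]
   top pts [ 0.5226 -0.281   0.1721] 31
top red 15 [323.3333 230.1333] med [ 0.4884 -0.1265  0.1682] zmax [0.1395 0.1682 0.1753]
   top pts [ 0.488  -0.1283  0.1712] 9
top red2 30 [327.2333 229.7333] med [ 0.4866 -0.1381  0.1701] zmax [0.1556 0.1701 0.179 ]
   top pts [ 0.4885 -0.1418  0.1745] 17
top blue 833 [345.1381 224.7455] med [ 0.5066 -0.2038  0.093 ] zmax [0.0867 0.093  0.0984]Traceback (most recent call last):
  File "<stdin>", line 16, in <module>
    u, s, vh = gufunc(a, signature=signature)
               ~~~~~~^^^^^^^^^^^^^^^^^^^^^^^^
    raise LinAlgError("SVD did not converge")
numpy.linalg.LinAlgError: SVD did not converge
```

```bash
cat > door.py <<'E'
from h import *
def door(p,d,box=(170,215,290,340)):
    W=cloud('scene',d);w=W[box[0]:box[1],box[2]:box[3]].reshape(-1,3);w=w[~np.isnan(w[:,0])]
    for i in range(5):
        c=w.mean(0);nv=np.linalg.svd(w-c,full_matrices=False)[2][2];r=(w-c)@nv;w=w[abs(r)<max(.003,2*r.std())]
    nv*=np.sign(nv[2]);print('door n',nv,'c',c,len(w),'theta',np.arccos(nv[2]))
    full=(abs((W-c)@nv)<.008)&(W[...,2]>.07); k=np.zeros_like(full);k[140:260,255:380]=1
    l=max(blobs((full&k).astype(np.uint8)*255),key=lambda b:b[0]);print(l[0],l[1])
    cnt=max(cv2.findContours(l[2].astype(np.uint8),0,2)[0],key=cv2.contourArea)
    q=cv2.approxPolyDP(cv2.convexHull(cnt),6,True)[:,0];print(q.tolist())
    P=[]
    for u,v in q:
        o,r=ray('scene',u,v);P.append(o+r*((c-o)@nv)/(r@nv))
    return nv,c,np.array(P)
E
python3 - <<'E'
from door import *
np.set_printoptions(precision=4,suppress=True)
z=np.load('pics/scene0.npz');p,d=z['p'],z['d']
nv,c,P=door(p,d);print(P,[np.linalg.norm(P[i]-P[i-1]) for i in range(len(P))])
for x in P: print(proj('top',x))
big=cv2.resize(p[140:250,260:370],None,fx=5,fy=5,interpolation=cv2.INTER_CUBIC);cv2.imwrite('pics/door.png',big)
E
```

```text
door n [-0.3126 -0.7827  0.5383] c [0.5635 0.2025 0.1594] 2142 theta 1.0024296387134242
361 [313.3657 193.2548]
[[343, 182], [281, 204]]
[[0.5625 0.2717 0.2594]
 [0.5597 0.0953 0.0013]] [np.float64(0.31254357338683914), np.float64(0.31254357338683914)]
(np.float64(184.62179384630014), np.float64(203.51091614978807))
(np.float64(249.1987043287907), np.float64(210.64659755365938))
```

View pics/door.png

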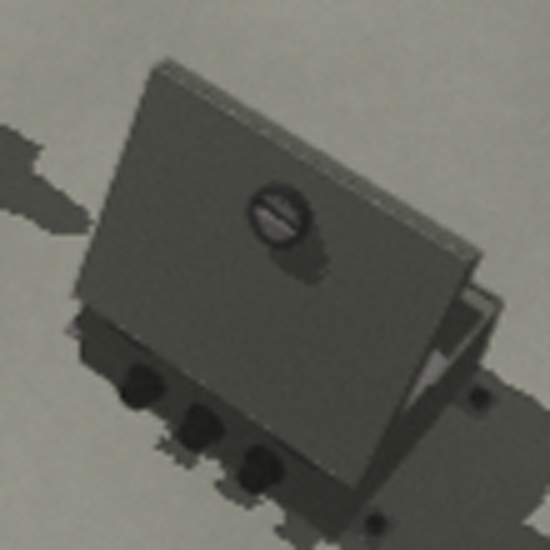

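The crop shows the door's outer-face corners at scene pixels ≈(275.2,198.8), (291,153), (354.2,191.8), (330.8,238) and the lock at (315.4,182.8), slot running from upper left to lower right. I'll get the pose from the four corners (PnP) and check it in depth and the top view.

```bash
python3 - <<'E'
from door import *
np.set_printoptions(precision=4,suppress=True)
z=np.load('pics/scene0.npz');p,d=z['p'],z['d'];W=cloud('scene',d)
f,cx,cy,R,t=C['scene'];Km=np.array([[f,0,cx],[0,f,cy],[0,0,1]])
# door frame (hinge origin): x away from free edge
obj=np.array([[.004,-.104,.005],[-.164,-.104,.005],[-.164,.104,.005],[.004,.104,.005],[-.128,0,.013]])
img=np.array([[275.2,198.8],[291,153],[354.2,191.8],[330.8,238],[315.4,182.8]])
ok,rv,tv=cv2.solvePnP(obj,img,Km,None);Rc=cv2.Rodrigues(rv)[0]
Rw=R.T@Rc;tw=R.T@(tv[:,0]-t)
print('reproj',(cv2.projectPoints(obj,rv,tv,Km,None)[0][:,0]-img))
print('axes',Rw,'hinge',tw);X=obj@Rw.T+tw;print(X)
print('theta',np.arccos(Rw[2,2]),'yaw',np.arctan2(Rw[1,1],Rw[0,1])-np.pi/2)
for x in X:print('top',proj('top',x))
for u,v in((315,200),(300,180),(335,195),(325,215),(300,165),(290,195)):
    print(d[v-2:v+3,u-2:u+3].round(3).ravel()[:10], np.nanmedian(W[v-2:v+3,u-2:u+3].reshape(-1,3),0), 'plane', (np.nanmedian(W[v-2:v+3,u-2:u+3].reshape(-1,3),0)-X[0])@Rw[:,2])
t=np.load('pics/top0.npz')['p'];cv2.imwrite('pics/topbox.png',cv2.resize(t[180:255,165:265],None,fx=6,fy=6,interpolation=cv2.INTER_CUBIC))
E
```

```text
Traceback (most recent call last):
cv2.error: OpenCV(4.12.0) /io/opencv/modules/calib3d/src/calibration_base.cpp:1346: error: (-2:Unspecified error) in function 'void cv::findExtrinsicCameraParams2(const cv::Mat&, const cv::Mat&, const cv::Mat&, const cv::Mat&, cv::Mat&, cv::Mat&, int)'
> DLT algorithm needs at least 6 points for pose estimation from 3D-2D point correspondences. (expected: 'count >= 6'), where
>     'count' is 5
> must be greater than or equal to
>     '6' is 6
```

```bash
python3 - <<'E'
from door import *
np.set_printoptions(precision=4,suppress=True)
z=np.load('pics/scene0.npz');p,d=z['p'],z['d'];W=cloud('scene',d)
f,cx,cy,R,t=C['scene'];Km=np.array([[f,0,cx],[0,f,cy],[0,0,1]])
obj=np.array([[.004,-.104,.005],[-.164,-.104,.005],[-.164,.104,.005],[.004,.104,.005],[-.128,0,.013]])
img=np.array([[275.2,198.8],[291,153],[354.2,191.8],[330.8,238],[315.4,182.8]])
ok,rv,tv=cv2.solvePnP(obj,img,Km,None,flags=cv2.SOLVEPNP_SQPNP);Rc=cv2.Rodrigues(rv)[0]
Rw=R.T@Rc;tw=R.T@(tv[:,0]-t)
print('reproj',(cv2.projectPoints(obj,rv,tv,Km,None)[0][:,0]-img))
print('axes',Rw,'hinge',tw);X=obj@Rw.T+tw;print(X)
print('theta',np.arccos(Rw[2,2]),'yaw',np.arctan2(Rw[1,1],Rw[0,1])-np.pi/2)
for x in X:print('top',proj('top',x))
for u,v in((315,200),(300,180),(335,195),(325,215),(300,165),(290,195)):
    w=np.nanmedian(W[v-2:v+3,u-2:u+3].reshape(-1,3),0);print(w, 'plane', (w-X[0])@Rw[:,2])
t=np.load('pics/top0.npz')['p'];cv2.imwrite('pics/topbox.png',cv2.resize(t[180:255,165:265],None,fx=6,fy=6,interpolation=cv2.INTER_CUBIC))
E
```

```text
reproj [[-0.1491  0.0727]
 [ 0.1843 -0.2266]
 [-0.2483  0.0019]
 [ 0.1979 -0.0763]
 [ 0.007   0.2286]]
axes [[ 0.4057  0.1223  0.9058]
 [-0.0329  0.9923 -0.1192]
 [-0.9134  0.0186  0.4066]] hinge [0.598  0.195  0.0709]
[[0.5914 0.0911 0.0673]
 [0.5233 0.0966 0.2208]
 [0.5487 0.303  0.2246]
 [0.6169 0.2975 0.0712]
 [0.5578 0.1976 0.1931]]
theta 1.152114119272249 yaw -0.12260620788477516
top (np.float64(250.11879624282403), np.float64(199.1949339599483))
top (np.float64(247.52764783296738), np.float64(217.80952298245305))
top (np.float64(175.44750080111436), np.float64(209.4275652454832))
top (np.float64(185.2815081944213), np.float64(191.66264734759366))
top (np.float64(213.15425743048328), np.float64(206.83231561552915))
[0.5795 0.2145 0.1511] plane 0.008526458054015147
[0.5615 0.1518 0.1766] plane 0.01006209745650103
[0.5654 0.2615 0.1963] plane 0.008567855842985674
[0.594  0.257  0.1283] plane 0.007314913412114717
[0.5438 0.1376 0.2152] plane 0.011484954619622546
[0.5846 0.1371 0.1183] plane 0.009093016143033194
```

View pics/topbox.png

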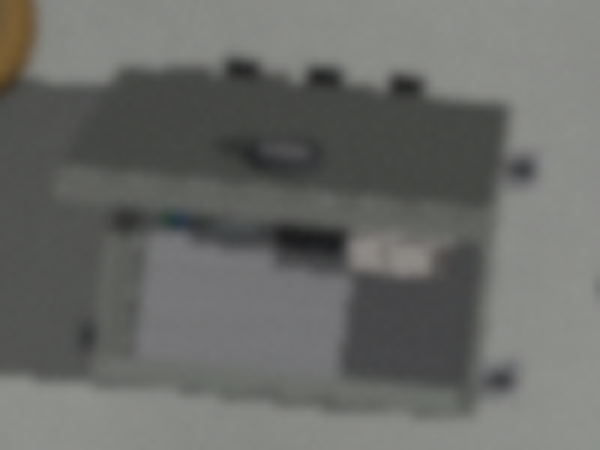

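Top crop confirms the door standing at ≈1.15 rad (free edge from crop (55,170) to (497,205)), consistent with PnP within ~4 px. I'll go over and beyond the door, fingers closed.

Request:
servo_tool --plan "0 0 0 -0.06; 0 0 0 -0.12; 0 -0.06 -0.02 -0.141; 0 -0.12 -0.04 -0.141; 0 -0.18 -0.06 -0.141; 0 -0.24 -0.08 -0.141; 0 -0.30 -0.11 -0.141; 0 -0.36 -0.13 -0.141; 0 -0.42 -0.15 -0.141; 0 -0.48 -0.17 -0.141; 0 -0.54 -0.19 -0.141; 0 -0.57 -0.20 -0.141" --grip_force 20

```text
invalid input
```

Request:
servo_tool --plan "0.0 0.0 0.0 -0.06 0.0; 0.0 0.0 0.0 -0.12 0.0; 0.0 -0.06 -0.02 -0.141 0.0; 0.0 -0.12 -0.04 -0.141 0.0; 0.0 -0.18 -0.06 -0.141 0.0; 0.0 -0.24 -0.08 -0.141 0.0; 0.0 -0.30 -0.11 -0.141 0.0; 0.0 -0.36 -0.13 -0.141 0.0; 0.0 -0.42 -0.15 -0.141 0.0; 0.0 -0.48 -0.17 -0.141 0.0; 0.0 -0.54 -0.19 -0.141 0.0; 0.0 -0.57 -0.20 -0.141 0.0" --grip_force 20

```text
time_s: 1.6
eef_pos: [0.6682, 0.2457, 0.3296]
eef_rot: [0.143, 0.99, -0.0, -0.0]
force: [0.2, -0.3, 0.3]
grip_width: 0.0005
grip_force: 0.0
```

Request:
servo_tool --plan "0.0 0.0 0.0 0.06 0.0; 0.0 0.0 0.0 0.121 0.0; 0.0 0.046 -0.0135 0.121 0.0; 0.0 0.094 -0.0275 0.121 0.0; 0.0 0.122 -0.036 0.121 0.0; 0.0 0.147 -0.043 0.139 0.0; 0.0 0.167 -0.049 0.161 0.0; 0.0 0.183 -0.054 0.187 0.0; 0.0 0.196 -0.057 0.215 0.0; 0.0 0.20 -0.058 0.233 0.0; 0.0 0.20 -0.058 0.233 0.0"

```text
time_s: 2.98
eef_pos: [0.4402, 0.2537, 0.0937]
eef_rot: [0.145, 0.989, 0.001, -0.016]
force: [-62.7, 49.0, 12.8]
grip_width: 0.0009
grip_force: 34.2
```

```bash
python3 - <<'E'
from h import *
p,_=shot('scene');t,_=shot('top')
a=cv2.resize(p[120:250,240:390],(450,390),interpolation=cv2.INTER_CUBIC);b=cv2.resize(t[160:290,165:280],(345,390),interpolation=cv2.INTER_CUBIC)
cv2.imwrite('pics/a1.png',np.hstack([a,b]));print(env.get_obs()['eef_pos'])
E
```

```text
[0.44027718 0.25366186 0.09405787]
```

View pics/a1.png

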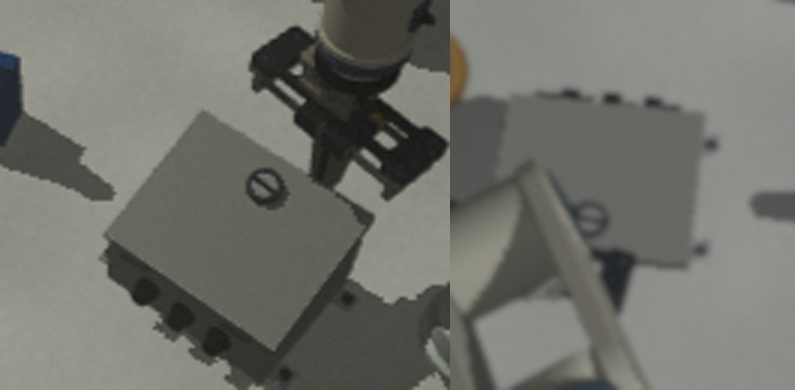

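The door is nearly shut, but the fingers slid off its free edge and now press against it from the front. I'll back off toward the base, rise, and press from above.

Request:
servo_tool --plan "0.0 0.03 -0.009 0.0 0.0; 0.0 0.05 -0.015 0.0 0.0; 0.0 0.05 -0.015 -0.06 0.0; 0.0 0.05 -0.015 -0.09 0.0; 0.0 0.0 0.0 -0.09 0.0; 0.0 -0.05 0.015 -0.09 0.0; 0.0 -0.05 0.015 -0.09 0.0"

```text
time_s: 3.95
eef_pos: [0.5136, 0.2482, 0.1874]
eef_rot: [0.143, 0.99, 0.0, 0.001]
force: [-0.6, -0.7, 0.1]
grip_width: 0.0006
grip_force: 0.0
```

```bash
python3 - <<'E'
from h import *
np.set_printoptions(precision=4,suppress=True)
o=env.get_obs();print(o['eef_pos'],o['force'])
p,d=shot('scene');W=cloud('scene',d)
for (u,v) in((275,195),(300,205),(325,220),(330,225),(290,175),(305,165)): print(u,v,np.nanmedian(W[v-2:v+3,u-2:u+3].reshape(-1,3),0))
E
```

```text
[0.5136 0.2482 0.1874] [-0.6158 -0.7209  0.0658]
275 195 [ 0.5424  0.0578 -0.0018]
300 205 [0.5814 0.1717 0.0898]
325 220 [0.585  0.258  0.0901]
330 225 [0.5925 0.2781 0.0901]
290 175 [ 0.4425  0.0564 -0.0013]
305 165 [0.4648 0.1182 0.1219]
```

Request:
servo_tool --plan "0.0 0.015 -0.004 0.03 0.0; 0.0 0.015 -0.004 0.06 0.0; 0.0 0.015 -0.004 0.08 0.0; 0.0 0.015 -0.004 0.09 0.0; 0.0 0.015 -0.004 0.097 0.0; 0.0 0.015 -0.004 0.102 0.0; 0.0 0.015 -0.004 0.102 0.0"

```text
time_s: 4.88
eef_pos: [0.4949, 0.249, 0.0855]
eef_rot: [0.142, 0.99, 0.0, 0.0]
force: [-0.2, 0.3, 0.2]
grip_width: 0.0008
grip_force: 0.0
```

Request:
servo_tool --plan "0.0 0.0 0.0 0.001 0.0; 0.0 0.0 0.0 0.002 0.0; 0.0 0.0 0.0 0.003 0.0; 0.0 0.0 0.0 0.003 0.0"

```text
time_s: 5.38
eef_pos: [0.4949, 0.249, 0.0824]
eef_rot: [0.142, 0.99, -0.0, -0.0]
force: [-0.2, 0.5, -0.1]
grip_width: 0.0004
grip_force: 0.0
```

```bash
python3 - <<'E'
from h import *
p,d=shot('scene');t,_=shot('top')
np.savez('pics/x.npz',p=p,d=d)
a=cv2.resize(p[120:250,240:390],(450,390),interpolation=cv2.INTER_CUBIC);b=cv2.resize(t[160:290,165:280],(345,390),interpolation=cv2.INTER_CUBIC)
cv2.imwrite('pics/a2.png',np.hstack([a,b]))
E
```

```text
(no output)
```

View pics/a2.png

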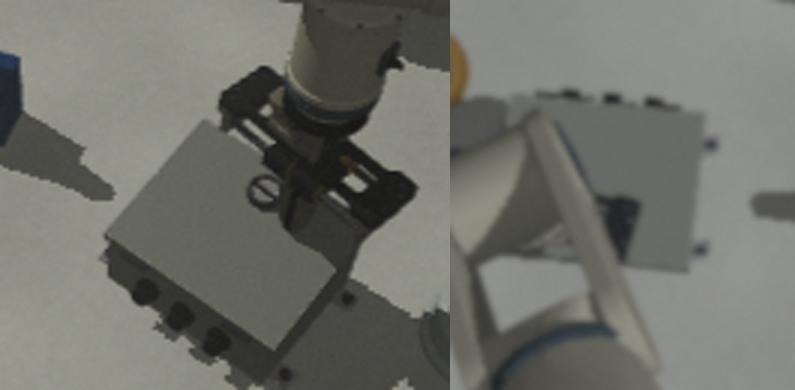

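The door lies flat now, fingers on it beside the lock (lock at crop (264,192)). I'll press on gently until force shows.

Request:
servo_tool --plan "0.0 0.0 0.0 0.001 0.0; 0.0 0.0 0.0 0.002 0.0; 0.0 0.0 0.0 0.003 0.0; 0.0 0.0 0.0 0.003 0.0"

```text
time_s: 5.98
eef_pos: [0.4949, 0.249, 0.0793]
eef_rot: [0.142, 0.99, -0.0, -0.0]
force: [0.2, -0.0, 0.0]
grip_width: 0.0005
grip_force: 0.0
```

```bash
python3 - <<'E'
from h import *
np.set_printoptions(precision=4,suppress=True)
for X in((.4949,.249,.0793),(.4949,.249,.0824),(.4949,.249,.11)): u,v=proj('scene',X);print((u-240)*3,(v-120)*3,proj('top',X))
z=np.load('pics/x.npz');W=cloud('scene',z['d'])
for (a,b) in((270,240),(295,235),(285,215),(330,230),(310,240),(200,150),(200,230),(130,225),(270,330),(320,270),(355,255),(345,275),(335,285)): print((a,b),np.nanmedian(W[120+b//3-1:120+b//3+2,240+a//3-1:240+a//3+2].reshape(-1,3),0))
print(env.get_obs()['joints'])
E
```

```text
288.8876051788439 236.65368531039454 (np.float64(200.03526556737336), np.float64(229.80986838082404))
289.3722176705009 234.9451036407178 (np.float64(199.9213959529418), np.float64(229.77646793701564))
293.78451370472845 219.38882258099426 (np.float64(198.88745435926495), np.float64(229.4731902955381))
(270, 240) [0.5221 0.239  0.099 ]
(295, 235) [0.5053 0.2559 0.1022]
(285, 215) [0.5025 0.2409 0.123 ]
(330, 230) [0.4822 0.2828 0.1063]
(310, 240) [0.5024 0.2712 0.1017]
(200, 150) [0.4679 0.1246 0.1053]
(200, 230) [0.5462 0.1714 0.0928]
(130, 225) [0.5774 0.1101 0.0868]
(270, 330) [0.6046 0.2854 0.0854]
(320, 270) [0.5259 0.2937 0.0995]
(355, 255) [0.4596 0.3101 0.0565]
(345, 275) [0.4682 0.3094 0.0301]
(335, 285) [0.4928 0.3064 0.0365]
[ 0.4634  0.3762  1.881  -0.      0.8846 -0.8226]
```

```bash
python3 - <<'E'
from h import *
np.set_printoptions(precision=4,suppress=True)
p,d=shot('scene');W0=cloud('scene',np.load('pics/x.npz')['d']);W=cloud('scene',d)
o=env.get_obs();print(o['eef_pos'],o['force'],o['tau'])
def fit(W):
    w=W[150:240,265:365].reshape(-1,3);w=w[(w[:,2]>.075)&(w[:,2]<.115)]
    ex=np.array([.9926,-.1219]);w=w[(abs((w[:,:2]-[.602,.195])@[.1219,.9926])<.095)]
    s=-(w[:,:2]-[.602,.195])@ex
    A=np.c_[s,np.ones(len(s))]
    for i in range(6):
        c=np.linalg.lstsq(A,w[:,2],rcond=None)[0];r=abs(w[:,2]-A@c);k=r<max(.002,1.5*np.median(r));A,w=A[k],w[k]
    return c,len(w)
print(fit(W0),fit(W))
cv2.imwrite('pics/a3.png',cv2.resize(p[150:240,260:370],None,fx=7,fy=6,interpolation=cv2.INTER_CUBIC))
E
```

```text
[0.4948 0.249  0.0793] [ 0.9542  0.1903 -0.6387] [  0.0027 -54.3766 -26.8595   0.0329   0.0627  -0.    ]
(array([0.1827, 0.083 ]), 1947) (array([0.1583, 0.0828]), 1944)
```

View pics/a3.png

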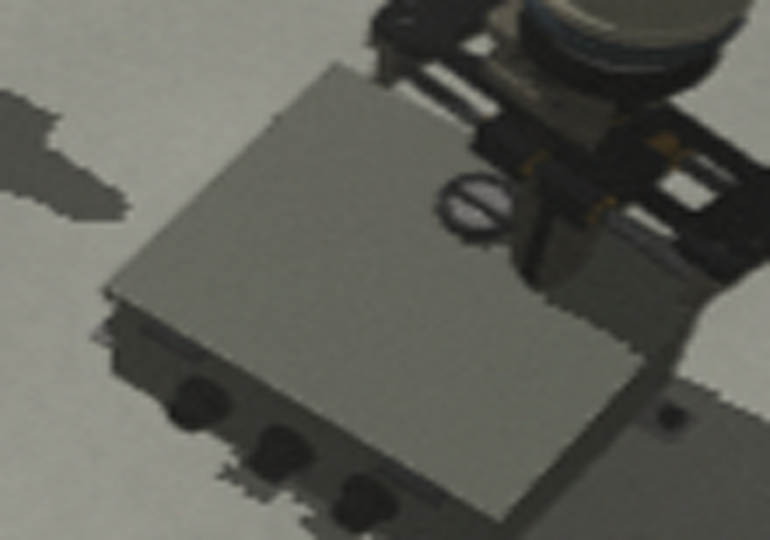

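Request:
servo_tool --plan "0.0 0.0 0.0 0.002 0.0; 0.0 0.0 0.0 0.004 0.0; 0.0 0.0 0.0 0.006 0.0; 0.0 0.0 0.0 0.006 0.0"

```text
time_s: 6.52
eef_pos: [0.4947, 0.2489, 0.0731]
eef_rot: [0.142, 0.99, -0.0, -0.0]
force: [1.2, 0.2, 0.0]
grip_width: 0.0004
grip_force: 0.0
```

```bash
cat > fit.py <<'E'
from h import *
def fit(W):
    w=W[150:240,265:365].reshape(-1,3);w=w[(w[:,2]>.075)&(w[:,2]<.115)]
    ex=np.array([.9926,-.1219]);w=w[(abs((w[:,:2]-[.602,.195])@[.1219,.9926])<.095)]
    s=-(w[:,:2]-[.602,.195])@ex
    A=np.c_[s,np.ones(len(s))]
    for i in range(6):
        c=np.linalg.lstsq(A,w[:,2],rcond=None)[0];r=abs(w[:,2]-A@c);k=r<max(.002,1.5*np.median(r));A,w=A[k],w[k]
    return c,len(w)
def go():
    p,d=shot('scene');print(fit(cloud('scene',d)),env.get_obs()['eef_pos'],env.get_obs()['force'])
E
python3 -c "from fit import *;go()"
```

```text
(array([0.10638896, 0.08282508]), 1887) [0.49482411 0.24892726 0.07325072] [ 0.24813211  0.43549035 -0.66807931]
```

Request:
servo_tool --plan "0.0 0.0 0.0 0.002 0.0; 0.0 0.0 0.0 0.004 0.0; 0.0 0.0 0.0 0.006 0.0; 0.0 0.0 0.0 0.008 0.0; 0.0 0.0 0.0 0.008 0.0"

```text
time_s: 7.2
eef_pos: [0.4948, 0.2489, 0.0652]
eef_rot: [0.142, 0.99, -0.0, -0.0]
force: [-0.8, -0.7, 0.4]
grip_width: 0.001
grip_force: 0.0
```

```bash
python3 -c "from fit import *;go()"
```

```text
(array([0.04444579, 0.08265948]), 1810) [0.49487281 0.24894741 0.06530795] [-0.41482623  0.25377981  0.01115587]
```

Request:
servo_tool --plan "0.0 0.0 0.0 0.002 0.0; 0.0 0.0 0.0 0.004 0.0; 0.0 0.0 0.0 0.005 0.0; 0.0 0.0 0.0 0.005 0.0"

```text
time_s: 7.75
eef_pos: [0.4948, 0.249, 0.0603]
eef_rot: [0.142, 0.99, -0.0, -0.0]
force: [0.0, 0.0, 0.1]
grip_width: 0.0006
grip_force: 0.0
```

```bash
python3 -c "from fit import *;go()"
```

```text
(array([0.00815252, 0.08254508]), 1773) [0.4948388  0.24897111 0.06033441] [ 0.69758884  0.27502411 -1.25769241]
```

Request:
servo_tool --plan "0.0 0.0 0.0 0.001 0.0; 0.0 0.0 0.0 0.002 0.0; 0.0 0.0 0.0 0.002 0.0"

```text
time_s: 8.18
eef_pos: [0.495, 0.249, 0.0601]
eef_rot: [0.142, 0.99, 0.0, 0.0]
force: [-5.5, -2.6, 18.9]
grip_width: 0.0001
grip_force: 9.9
```

```bash
python3 -c "from fit import *;go()"
```

```text
(array([0.00774059, 0.08252909]), 1758) [0.49503054 0.24903348 0.06007542] [-5.60454875 -2.92587873 20.10228007]
```

Door shut (20 N on the seal, plane fit ≈0.008 rad). But contact came at a reported TCP height of 0.060 instead of 0.085, so I'll check the fingertips' true place with the camera before grasping.

Request:
servo_tool --plan "0.0 0.0 0.0 -0.06 0.0; 0.0 0.0 0.0 -0.12 0.0; 0.0 -0.016 -0.053 -0.14 0.0; 0.0 -0.032 -0.106 -0.14 0.0; 0.0 -0.047 -0.16 -0.14 0.0; 0.0 -0.062 -0.211 -0.14 0.0; 0.0 -0.062 -0.211 -0.14 0.0; 0.0 -0.062 -0.211 -0.14 0.0"

```text
time_s: 9.22
eef_pos: [0.4952, 0.0293, 0.1984]
eef_rot: [0.142, 0.99, 0.0, 0.0]
force: [-1.0, 0.6, -0.1]
grip_width: 0.0005
grip_force: 0.0
```

```bash
python3 - <<'E'
from fit import *
np.set_printoptions(precision=4,suppress=True)
p,d=shot('scene');W=cloud('scene',d);o=env.get_obs();e=np.array(o['eef_pos']);print(e)
print('door',fit(W))
r=np.linalg.norm(W[...,:2]-e[:2],axis=-1);m=(r<.06)&(W[...,2]>.15)&(W[...,2]<.30)
w=W[m]
for a in np.arange(.15,.30,.01):
    k=(w[:,2]>=a)&(w[:,2]<a+.01)
    if k.any():print(round(a,2),k.sum(),w[k].mean(0),np.ptp(w[k],0))
u,v=map(int,proj('scene',e));print(u,v)
t,_=shot('top')
a=cv2.resize(p[v-50:v+30,u-50:u+50],None,fx=4,fy=4,interpolation=cv2.INTER_CUBIC)
b=cv2.resize(p[150:230,275:365],None,fx=4,fy=4,interpolation=cv2.INTER_CUBIC)
cv2.circle(a,(200,200),2,(0,0,255),-1)
cv2.imwrite('pics/a4.png',np.hstack([a,b]))
E
```

```text
[0.4952 0.0298 0.1984]
door (array([0.0033, 0.0827]), 2054)
0.22 15 [0.5036 0.0289 0.2263] [0.013  0.0246 0.0092]
0.23 25 [0.5025 0.0312 0.2354] [0.0156 0.0307 0.0096]
0.24 26 [0.5031 0.0325 0.2455] [0.0183 0.0324 0.0086]
0.25 26 [0.5026 0.0326 0.2553] [0.0175 0.0325 0.0094]
0.26 33 [0.5038 0.0333 0.2652] [0.0188 0.0341 0.0097]
0.27 27 [0.5042 0.0313 0.2755] [0.015  0.0376 0.0097]
0.28 18 [0.5059 0.0347 0.2837] [0.0166 0.038  0.0089]
0.29 5 [0.5087 0.0432 0.293 ] [0.0046 0.004  0.0073]
276 142
```

View pics/a4.png

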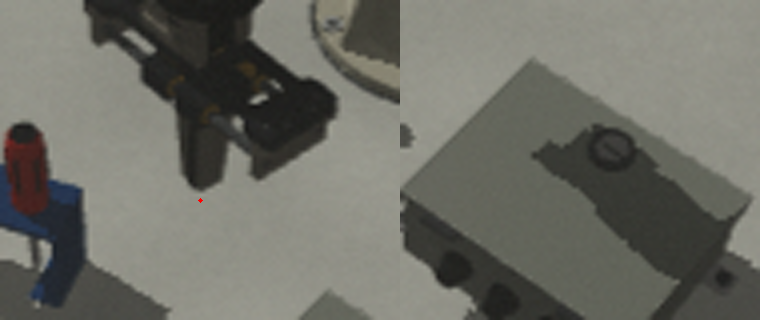

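The closed fingertips end ≈24 mm above the reported TCP (x, y agree), so I'll add that offset everywhere. Lock at scene (328,187.5), door flat. Now over the yellow handle with fingers open.

Request:
servo_tool --plan "0.07 -0.02 -0.05 0.0 0.0; 0.07 -0.04 -0.1 0.0 0.0; 0.07 -0.06 -0.15 0.0 0.0; 0.07 -0.08 -0.2 0.0 0.0; 0.07 -0.1 -0.25 0.0 0.0; 0.07 -0.117 -0.292 0.0 0.0; 0.07 -0.117 -0.292 0.0 0.0; 0.07 -0.117 -0.292 0.0 0.0" --grip_force 30

```text
time_s: 10.32
eef_pos: [0.5256, -0.2826, 0.1979]
eef_rot: [0.141, 0.99, 0.0, -0.0]
force: [0.2, -0.2, 0.2]
grip_width: 0.0698
grip_force: 0.0
```

```bash
cat > lock.py <<'E'
from h import *
def rect(n,p,c,z,half=.025,s=10000):
    # top-down patch: col grows with world x, row grows with world y
    N=int(2*half*s); q=np.float32([[c[0]-half,c[1]-half],[c[0]+half,c[1]-half],[c[0]+half,c[1]+half],[c[0]-half,c[1]+half]])
    src=np.float32([proj(n,(x,y,z)) for x,y in q]);M=cv2.getPerspectiveTransform(src,np.float32([[0,0],[N,0],[N,N],[0,N]]))
    return cv2.warpPerspective(p,M,(N,N),flags=cv2.INTER_CUBIC)
E
python3 - <<'E'
from lock import *
np.set_printoptions(precision=4,suppress=True)
o=env.get_obs();e=np.array(o['eef_pos']);print(e,o['grip_width'],o['joints'])
S,d=shot('scene');T,dt=shot('top');np.savez('pics/b.npz',S=S,T=T,d=d,dt=dt)
print('scene lock on z .092',plane('scene',328,187.5,.092))
c=plane('scene',328,187.5,.092)
a=rect('scene',S,c,.092);b=rect('top',T,c,.092)
cv2.imwrite('pics/lock.png',cv2.resize(np.hstack([a,b]),(800,400)))
W=cloud('scene',d);m=hue(S,18,34);k=np.zeros_like(m);k[95:165,165:215]=255
for A,cc,l in blobs(m&k):
    w=W[l];print('yel',A,cc,np.nanmedian(w,0),np.nanpercentile(w[:,2],[5,95]))
# fingers
r=np.linalg.norm(W[...,:2]-e[:2],axis=-1);mm=(r<.09)&(W[...,2]>.19)&(W[...,2]<.27);w=W[mm]
Rt=np.array([[-.9597,.281],[.281,.9597]]);q=(w[:,:2]-e[:2])@Rt.T
for a0 in np.arange(.20,.26,.01):
    kk=(w[:,2]>=a0)&(w[:,2]<a0+.01)
    if kk.any():print(round(a0,2),kk.sum(),'tool x',np.percentile(q[kk,0],[5,95]),'y',np.percentile(q[kk,1],[5,95]))
E
```

```text
[ 0.5256 -0.2826  0.1979] 0.06980770835737393 [-0.4962  0.302   1.6862  0.0005  1.1545 -1.7832]
scene lock on z .092 [0.4805 0.2108 0.092 ]
yel 143 [191.1399 123.3706] [ 0.5355 -0.2759  0.1385] [0.0972 0.1691]
0.22 22 tool x [-0.0102  0.0072] y [-0.0435  0.045 ]
0.23 34 tool x [-0.0109  0.0071] y [-0.0402  0.0498]
0.24 34 tool x [-0.011   0.0058] y [-0.0381  0.0497]
0.25 34 tool x [-0.011   0.0053] y [-0.0428  0.0509]
```

View pics/lock.png

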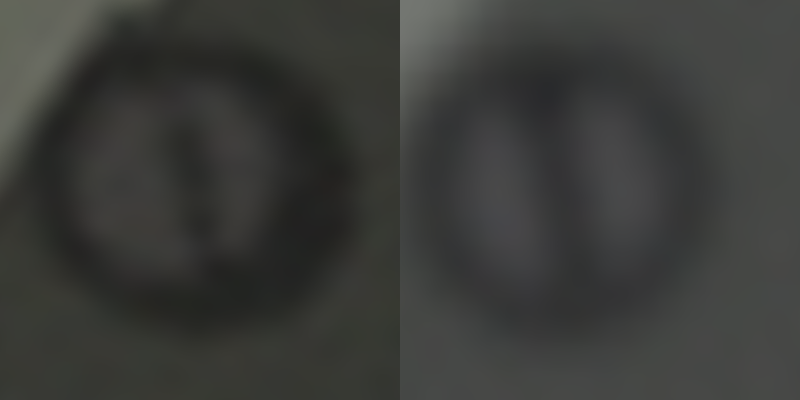

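Patches (8 px/mm): slot runs nearly along world y, leaning ≈0.2 rad toward +x; lock centre fused ≈(0.478,0.2095). Now descend on the handle and grip.

Request:
servo_tool --plan "0.07 0.0 0.0 0.04 0.0; 0.07 0.0 0.0 0.08 0.0; 0.07 0.0 0.0 0.106 0.0; 0.07 0.0 0.0 0.106 0.0; 0.025 0.0 0.0 0.106 0.0; 0.025 0.0 0.0 0.106 0.0; 0.025 0.0 0.0 0.106 0.0; 0.025 0.0 0.0 0.106 0.0" --grip_force 55

```text
time_s: 11.42
eef_pos: [0.5256, -0.2843, 0.0929]
eef_rot: [0.142, 0.99, -0.0, 0.0]
force: [-0.3, -0.2, 0.0]
grip_width: 0.0319
grip_force: 1.1
```

Request:
servo_tool --plan "0.025 0.0 0.0 0.0 0.0; 0.025 0.0 0.0 0.0 0.0; 0.025 0.0 0.0 -0.01 0.0; 0.025 0.0 0.0 -0.03 0.0; 0.025 0.0 0.0 -0.07 0.0; 0.025 0.0 0.0 -0.12 0.0; 0.025 0.0 0.0 -0.15 0.0; 0.025 0.0 0.0 -0.15 0.0"

```text
time_s: 12.42
eef_pos: [0.5265, -0.2847, 0.245]
eef_rot: [0.142, 0.99, -0.001, 0.002]
force: [0.6, 0.2, -3.0]
grip_width: 0.0314
grip_force: 55.0
```

Request:
servo_tool --plan "0.025 0.0 0.03 -0.05 0.0; 0.025 0.0 0.08 -0.08 0.0; 0.025 0.0 0.13 -0.11 0.0; 0.025 0.0 0.18 -0.14 0.0; 0.025 0.0 0.23 -0.17 0.0; 0.025 0.0 0.28 -0.2 0.0; 0.025 0.01 0.33 -0.21 0.0; 0.025 0.01 0.38 -0.21 0.0; 0.025 0.016 0.43 -0.21 0.0; 0.025 0.016 0.47 -0.21 0.0; 0.025 0.016 0.499 -0.21 0.0; 0.025 0.016 0.499 -0.21 0.0"

```text
time_s: 13.92
eef_pos: [0.65, 0.2012, 0.4492]
eef_rot: [0.141, 0.99, -0.001, -0.002]
force: [-0.7, -0.5, -1.9]
grip_width: 0.0313
grip_force: 55.0
```

```bash
python3 - <<'E'
from h import *
np.set_printoptions(precision=4,suppress=True)
o=env.get_obs();e=np.array(o['eef_pos']);print(e,o['grip_width'],o['grip_force'],o['joints'])
S,d=shot('scene');np.savez('pics/c0.npz',S=S,d=d,e=e)
W=cloud('scene',d)
r=np.linalg.norm(W[...,:2]-e[:2],axis=-1);m=(r<.03)&(W[...,2]>e[2]-.11)&(W[...,2]<e[2]+.02)
v,u=np.nonzero(m);print(len(v))
for a in range(v.min(),v.max()+1,2):
    k=v==a; w=W[a,u[k]]
    print(a,u[k].min(),u[k].max(),np.nanmean(w,0))
print(proj('scene',e-[0,0,.089]))
x0,y0=[int(t) for t in proj('scene',e-[0,0,.05])]
cv2.imwrite('pics/blade.png',cv2.resize(S[y0-25:y0+35,x0-30:x0+30],None,fx=8,fy=8,interpolation=cv2.INTER_CUBIC))
E
```

```text
[0.65   0.2012 0.4492] 0.031341380498267915 54.991469979286194 [ 0.2978  0.3304  1.1178  0.0003  1.6975 -0.9905]
208
135 302 302 [0.6564 0.1875 0.4634]
137 301 303 [0.6598 0.1896 0.4618]
139 301 310 [0.6627 0.1989 0.4641]
141 301 313 [0.6623 0.203  0.4603]
143 302 315 [0.6615 0.2065 0.4558]
145 304 313 [0.6625 0.2076 0.4514]
147 305 309 [0.6539 0.2011 0.4331]
149 305 309 [0.6525 0.2011 0.4254]
151 305 309 [0.6524 0.2017 0.4193]
153 305 308 [0.6534 0.2016 0.4137]
155 304 308 [0.6535 0.2012 0.407 ]
157 304 308 [0.6528 0.2015 0.3998]
159 304 308 [0.6508 0.2013 0.3909]
161 303 308 [0.6521 0.2013 0.3854]
163 303 307 [0.653  0.2012 0.3793]
165 303 307 [0.6518 0.2014 0.3711]
167 303 306 [0.6512 0.2006 0.3628]
169 303 303 [0.6552 0.1994 0.3589]
(np.float64(304.9104702861706), np.float64(167.5076107771013))
```

```bash
cat > bw.py <<'E'
from h import *
def go():
    A=[];o=env.get_obs();e=np.array(o['eef_pos']);q=o['eef_rot']
    for i in range(3):
        S,d=shot('scene');W=cloud('scene',d)
        r=np.linalg.norm(W[...,:2]-e[:2],axis=-1);m=(r<.035)&(W[...,2]>e[2]-.11)&(W[...,2]<e[2]-.02)
        f,cx,cy,R,t=C['scene']
        o1=[]
        for dz in(.003,.006,.009,.012,.015,.05,.055,.06):
            u,v=proj('scene',e-[0,0,.089-dz]);v=int(round(v));dep=(R@(e-[0,0,.089-dz])+t)[2]
            o1.append(m[v,int(u)-8:int(u)+9].sum()*dep/f*1000)
        A.append(o1)
    A=np.mean(A,0);yaw=2*np.arctan2(q[1],q[0])  # tool x yaw
    print('toolx yaw',round(yaw,4),'cam az',np.arctan2(.4205-e[1],1.141-e[0]).round(3),'blade',A[:5].round(1),A[:5].mean().round(2),'shank',A[5:].round(1),'j6',o['joints'][5])
if __name__=='__main__': go()
E
python3 bw.py
```

```text
toolx yaw 2.8582 cam az 0.422 blade [ 9.8 11.2 11.2 11.9 11.9] 11.19 shank [ 9.3 10.7  9.9] j6 -0.9911435796122717
```

Request:
servo_tool --plan "0.025 0.0 0.0 0.0 0.18; 0.025 0.0 0.0 0.0 0.36; 0.025 0.0 0.0 0.0 0.5; 0.025 0.0 0.0 0.0 0.5"

```text
time_s: 14.62
eef_pos: [0.6501, 0.1983, 0.4526]
eef_rot: [0.382, 0.924, -0.0, 0.0]
force: [0.2, 0.1, -0.8]
grip_width: 0.0314
grip_force: 55.0
```

```bash
python3 bw.py
```

```text
toolx yaw 2.3566 cam az 0.425 blade [13.5 14.2 14.2 14.1 13.3] 13.86 shank [10.  10.7 10.6] j6 -0.4919299261524322
```

Request:
servo_tool --plan "0.025 0.0 0.0 0.0 0.18; 0.025 0.0 0.0 0.0 0.36; 0.025 0.0 0.0 0.0 0.5; 0.025 0.0 0.0 0.0 0.5"

```text
time_s: 15.28
eef_pos: [0.6502, 0.1992, 0.4524]
eef_rot: [0.598, 0.801, -0.0, -0.0]
force: [-0.3, -0.8, -1.0]
grip_width: 0.0314
grip_force: 55.0
```

```bash
python3 bw.py
```

```text
toolx yaw 1.8592 cam az 0.424 blade [12.7 12.7 13.4 13.4 13.3] 13.11 shank [10.  10.7 10.6] j6 0.006672945886015075
```

Request:
servo_tool --plan "0.025 0.0 0.0 0.0 0.18; 0.025 0.0 0.0 0.0 0.36; 0.025 0.0 0.0 0.0 0.5; 0.025 0.0 0.0 0.0 0.5"

```text
time_s: 15.92
eef_pos: [0.6502, 0.1993, 0.4524]
eef_rot: [0.778, 0.629, -0.0, 0.0]
force: [0.0, 0.1, -1.7]
grip_width: 0.0315
grip_force: 55.0
```

```bash
python3 bw.py
```

```text
toolx yaw 1.3597 cam az 0.423 blade [13.5 13.4 13.4 13.4 13.3] 13.4 shank [10.7 10.7  8.5] j6 0.5063708488052264
```

Request:
servo_tool --plan "0.025 0.0 0.0 0.0 0.18; 0.025 0.0 0.0 0.0 0.36; 0.025 0.0 0.0 0.0 0.54; 0.025 0.0 0.0 0.0 0.7; 0.025 0.0 0.0 0.0 0.7"

```text
time_s: 16.7
eef_pos: [0.6502, 0.1994, 0.4524]
eef_rot: [0.946, 0.324, -0.0, -0.0]
force: [0.6, 1.2, -1.8]
grip_width: 0.0317
grip_force: 55.0
```

```bash
python3 bw.py
```

```text
toolx yaw 0.66 cam az 0.423 blade [6.7 6.7 6.7 6.7 8.9] 7.15 shank [10.7 10.7 10.6] j6 1.2060918523140198
```

Request:
servo_tool --plan "0.025 0.0 0.0 0.0 0.18; 0.025 0.0 0.0 0.0 0.36; 0.025 0.0 0.0 0.0 0.4; 0.025 0.0 0.0 0.0 0.4"

```text
time_s: 17.35
eef_pos: [0.6502, 0.1994, 0.4524]
eef_rot: [0.992, 0.129, -0.0, -0.0]
force: [-0.3, -0.5, -1.2]
grip_width: 0.0313
grip_force: 55.0
```

```bash
python3 bw.py
```

```text
toolx yaw 0.2596 cam az 0.423 blade [6.7 6.7 6.  6.7 8.9] 7.0 shank [10.7 10.7 10.6] j6 1.6065522081101689
```

Request:
servo_tool --plan "0.025 0.0 0.0 0.0 0.18; 0.025 0.0 0.0 0.0 0.36; 0.025 0.0 0.0 0.0 0.4; 0.025 0.0 0.0 0.0 0.4"

```text
time_s: 18.0
eef_pos: [0.6502, 0.1994, 0.4524]
eef_rot: [0.997, -0.071, -0.0, 0.0]
force: [0.1, 0.4, -2.0]
grip_width: 0.0314
grip_force: 55.0
```

```bash
python3 bw.py
```

```text
toolx yaw -0.1416 cam az 0.423 blade [11.2 11.2 11.2 11.1 11.1] 11.17 shank [10.7 10.7 10.6] j6 2.007715052952141
```

```bash
python3 - <<'E'
from lock import *
np.set_printoptions(precision=4,suppress=True)
from scipy.optimize import least_squares
y=np.array([-.283,-.785,-1.2824,1.3597,.66,.2596,-.1416]);w=np.array([11.19,13.86,13.11,13.4,7.15,7.0,11.17])
f=lambda q:q[1]*abs(np.sin(y-q[0]))+q[2]*abs(np.cos(y-q[0]))-w
r=least_squares(f,[.45,14,4]);print('min toolyaw',r.x,r.fun)
o=env.get_obs();e=np.array(o['eef_pos']);S,d=shot('scene');W=cloud('scene',d)
rr=np.linalg.norm(W[...,:2]-e[:2],axis=-1)
for a,b in((.05,.06),(.06,.07),(.07,.08),(.08,.09)):
    m=(rr<.03)&(W[...,2]>e[2]-b)&(W[...,2]<e[2]-a);v,u=np.nonzero(m);print(a,W[m].mean(0)-e,'px',u.mean()-np.mean([proj('scene',e-[0,0,a+.005])[0]]))
m=(rr<.03)&(W[...,2]>e[2]-.11)&(W[...,2]<e[2]-.05);v,u=np.nonzero(m);print('lowest row',v.max(),u[v==v.max()],'pred',proj('scene',e-[0,0,.089]))
z=np.load('pics/b.npz');c0=np.array([.478,.2095])
for n,k in(('scene','S'),('top','T')):
    g=cv2.cvtColor(rect(n,z[k],c0,.092),cv2.COLOR_BGR2GRAY).astype(float) # 10px/mm, 500
    yy,xx=np.mgrid[:500,:500]
    # ring centre: darkest fit of annulus r 14-18.5mm minus inside 5-12mm
    best=max(((g[(R>50)&(R<120)].mean()-g[(R>140)&(R<185)].mean()),cx,cy) for cx in range(200,301,5) for cy in range(200,301,5) for R in[np.hypot(xx-cx,yy-cy)])
    _,cx,cy=best;x=(xx-cx);y2=(yy-cy);R=np.hypot(x,y2)
    res=[]
    for t in np.arange(0,np.pi,.02):
        for s in range(-20,21,4):
            k2=(abs(-x*np.sin(t)+y2*np.cos(t)-s)<20)&(R<105);res.append((g[k2].mean(),t,s))
    b=min(res);print(n,'contrast',best[0],'centre',c0+np.array([cx-250,cy-250])/1e4,'slot yaw',b)
E
```

```text
min toolyaw [ 0.4366 12.8015  4.6243] [ 0.7248 -0.2489  0.2339 -0.4009  0.196  -0.1943 -0.3014]
0.05 [ 0.004   0.0001 -0.0553] px -0.9140599833038436
0.06 [ 0.004   0.0002 -0.0649] px -0.8364375593075692
0.07 [ 0.0036 -0.0003 -0.0752] px -0.9668838478502266
0.08 [ 0.0026 -0.0001 -0.0862] px -0.6884968605555173
lowest row 168 [302 303] pred (np.float64(304.28261777190124), np.float64(166.29943655335893))
scene contrast 16.766262887998984 centre [0.478 0.208] slot yaw (np.float64(47.213731198447356), np.float64(1.36), -16)
top contrast 8.292326963744145 centre [0.4755 0.21  ] slot yaw (np.float64(52.4291192330737), np.float64(1.36), 0)
```

Request:
servo_tool --plan "0.025 -0.04 0.003 0.03 -0.18; 0.025 -0.08 0.007 0.06 -0.36; 0.025 -0.12 0.01 0.09 -0.54; 0.025 -0.16 0.013 0.12 -0.72; 0.025 -0.1735 0.0142 0.15 -0.9; 0.025 -0.1735 0.0142 0.18 -1.08; 0.025 -0.1735 0.0142 0.21 -1.26; 0.025 -0.1735 0.0142 0.23 -1.44; 0.025 -0.1735 0.0142 0.245 -1.516; 0.025 -0.1735 0.0142 0.2525 -1.516; 0.025 -0.1735 0.0142 0.2525 -1.516"

```text
time_s: 19.58
eef_pos: [0.4764, 0.21, 0.1998]
eef_rot: [0.774, 0.633, -0.0, -0.0]
force: [0.6, -1.6, -0.6]
grip_width: 0.0315
grip_force: 55.0
```

```bash
cat > tip.py <<'E'
from lock import *
np.set_printoptions(precision=4,suppress=True)
o=env.get_obs();e=np.array(o['eef_pos']);q=o['eef_rot'];print(e,'yaw',2*np.arctan2(q[1],q[0]),'j',o['joints'],o['force'],o['torque'])
S,d=shot('scene');W=cloud('scene',d);rr=np.linalg.norm(W[...,:2]-e[:2],axis=-1)
m=(rr<.03)&(W[...,2]>e[2]-.11)&(W[...,2]<e[2]-.05)&(W[...,2]>.098);v,u=np.nonzero(m)
for r in range(v.min(),v.max()+1,3): print(r,u[v==r].mean(),W[r,u[v==r]].mean(0)-e)
print('pred tip',proj('scene',e-[0,0,.089]))
cv2.imwrite('pics/tip.png',cv2.resize(S[150:215,295:360],None,fx=8,fy=8,interpolation=cv2.INTER_CUBIC))
E
python3 tip.py
```

```text
[0.4764 0.21   0.1998] yaw 1.3712865085562194 j [ 0.4124  0.1799  1.8429 -0.      1.1192  0.6119] [ 0.554  -1.5644 -0.5592] [-0.1389  0.1394 -0.0287]
176 330.3333333333333 [ 0.0032 -0.0008 -0.052 ]
179 330.0 [ 0.0026  0.0002 -0.0666]
182 329.5 [ 0.0015  0.0005 -0.0827]
pred tip (np.float64(329.28479447497057), np.float64(182.83629385409694))
```

Request:
servo_tool --plan "0.025 0.0 0.0 0.01 0.0; 0.025 0.0 0.0 0.016 0.0; 0.025 0.0 0.0 0.018 0.0; 0.025 0.0 0.0 0.02 0.0; 0.025 0.0 0.0 0.021 0.0; 0.025 0.0 0.0 0.021 0.0"

```text
time_s: 20.38
eef_pos: [0.4765, 0.2101, 0.179]
eef_rot: [0.774, 0.634, 0.0, 0.0]
force: [-0.4, -0.7, -1.5]
grip_width: 0.0316
grip_force: 55.0
```

No contact at a tip height of about 0.090, so probably already entering the slot mouth. Going on.

Request:
servo_tool --plan "0.025 0.0 0.0 0.001 0.0; 0.025 0.0 0.0 0.002 0.0; 0.025 0.0 0.0 0.003 0.0; 0.025 0.0 0.0 0.004 0.0; 0.025 0.0 0.0 0.004 0.0"

```text
time_s: 21.0
eef_pos: [0.4765, 0.21, 0.1749]
eef_rot: [0.774, 0.634, -0.0, -0.0]
force: [0.1, 0.9, -1.6]
grip_width: 0.0313
grip_force: 55.0
```

Request:
servo_tool --plan "0.025 0.0 0.0 0.001 0.0; 0.025 0.0 0.0 0.002 0.0; 0.025 0.0 0.0 0.003 0.0; 0.025 0.0 0.0 0.003 0.0"

```text
time_s: 21.5
eef_pos: [0.477, 0.2105, 0.1742]
eef_rot: [0.774, 0.634, 0.001, 0.0]
force: [-5.4, -2.0, 21.6]
grip_width: 0.0313
grip_force: 55.0
```

Floor contact at the expected depth (~6 mm below the face): the blade is in the slot. Ease off and turn clockwise.

Request:
servo_tool --plan "0.025 0.0 0.0 -0.002 0.0; 0.025 0.0 0.0 -0.002 0.15; 0.025 0.0 0.0 -0.002 0.3; 0.025 0.0 0.0 -0.002 0.45; 0.025 0.0 0.0 -0.002 0.45"

```text
time_s: 22.12
eef_pos: [0.4768, 0.2103, 0.1747]
eef_rot: [0.896, 0.444, 0.0, -0.0]
force: [-0.6, -0.2, 7.0]
grip_width: 0.0311
grip_force: 55.0
```

```bash
python3 tip.py
```

```text
[0.4768 0.2103 0.1747] yaw 0.920748771131442 j [0.4124 0.2069 1.8698 0.0001 1.0639 1.0624] [-0.6136 -0.1676  7.0074] [-0.2138  0.621   0.1068]
180 331.0 [-0.0028  0.0021 -0.0504]
183 329.0 [ 0.0035  0.0002 -0.0598]
186 329.5 [ 0.0022  0.0035 -0.0742]
pred tip (np.float64(328.133107673093), np.float64(187.79897113739577))
```

Request:
servo_tool --plan "0.025 0.0 0.0 0.0 0.15; 0.025 0.0 0.0 0.0 0.3; 0.025 0.0 0.0 0.0 0.45; 0.025 0.0 0.0 0.0 0.6; 0.025 0.0 0.0 0.0 0.75; 0.025 0.0 0.0 0.0 0.9; 0.025 0.0 0.0 0.0 0.9"

```text
time_s: 23.05
eef_pos: [0.477, 0.2096, 0.1747]
eef_rot: [1.0, 0.011, 0.001, 0.0]
force: [-1.2, -3.4, 6.5]
grip_width: 0.0314
grip_force: 55.0
```

```bash
python3 tip.py|head -1
```

```text
[0.477  0.2096 0.1747] yaw 0.021150582747402256 j [ 0.4121  0.2069  1.8698 -0.0014  1.064   1.9624] [-1.1706 -3.408   6.5184] [-0.9307  0.3128  0.0628]
```

Request:
servo_tool --plan "0.025 0.0 0.0 0.0 0.06; 0.025 0.0 0.0 0.0 0.12; 0.025 0.0 0.0 0.0 0.18; 0.025 0.0 0.0 0.0 0.18"

```text
time_s: 23.6
eef_pos: [0.477, 0.2095, 0.1747]
eef_rot: [0.997, -0.079, 0.001, 0.001]
force: [-1.0, -3.4, 7.5]
grip_width: 0.0313
grip_force: 55.0
```

```bash
python3 tip.py|head -1
```

```text
[0.477  0.2095 0.1747] yaw -0.1575013369787315 j [ 0.412   0.2069  1.8699 -0.0017  1.0642  2.1411] [-0.9965 -3.368   7.5016] [-1.0687  0.35    0.0473]
```

Request:
servo_tool --plan "0.025 0.0 0.0 0.0 0.05; 0.025 0.0 0.0 0.0 0.1; 0.025 0.0 0.0 0.0 0.15; 0.025 0.0 0.0 0.0 0.15"

```text
time_s: 24.15
eef_pos: [0.4769, 0.2094, 0.1747]
eef_rot: [0.988, -0.153, 0.001, 0.001]
force: [-1.0, -3.7, 7.1]
grip_width: 0.0315
grip_force: 55.0
```

```bash
python3 tip.py|head -1
```

```text
[0.4769 0.2094 0.1747] yaw -0.30729035590810533 j [ 0.412   0.2068  1.8699 -0.0017  1.0644  2.2909] [-1.0278 -3.67    7.1473] [-1.041   0.4507  0.1257]
```

Request:
servo_tool --plan "0.025 0.0 0.0 0.0 0.05; 0.025 0.0 0.0 0.0 0.1; 0.025 0.0 0.0 0.0 0.1"

```text
time_s: 24.58
eef_pos: [0.4769, 0.2094, 0.1747]
eef_rot: [0.979, -0.202, 0.001, 0.001]
force: [-1.7, -2.5, 7.8]
grip_width: 0.0315
grip_force: 55.0
```

```bash
python3 tip.py|head -1
```

```text
[0.4769 0.2094 0.1747] yaw -0.40705481626023066 j [ 0.412   0.2068  1.8699 -0.0017  1.0645  2.3907] [-1.7145 -2.4818  7.8283] [-1.0125  0.4282  0.2914]
```

Torque climbs to 0.29 N·m (friction is only 0.08), so the lock is on its stop. Relax the twist, lift out, and check the lock angle.

Request:
servo_tool --plan "0.025 0.0 0.0 0.0 -0.08; 0.025 0.0 0.0 0.0 -0.12; 0.025 0.0 0.0 -0.01 -0.12; 0.025 0.0 0.0 -0.03 -0.12; 0.025 0.0 0.0 -0.08 -0.12; 0.025 0.0 0.0 -0.13 -0.12; 0.025 0.0 0.0 -0.156 -0.12; 0.025 0.0 0.0 -0.156 -0.12"

```text
time_s: 25.62
eef_pos: [0.4775, 0.2107, 0.3321]
eef_rot: [0.99, -0.143, 0.002, -0.001]
force: [-0.7, 0.7, -1.5]
grip_width: 0.0313
grip_force: 55.0
```

```bash
python3 tip.py|head -1
```

```text
[0.4775 0.2107 0.3321] yaw -0.28787839059707204 j [0.4125 0.0769 1.6691 0.0003 1.3912 2.2711] [-0.7295  0.6824 -1.4819] [0.078  0.1237 0.0442]
```

Request:
servo_tool --plan "0.025 0.017 0.04 0.0 -0.18; 0.025 0.034 0.083 0.0 -0.36; 0.025 0.05 0.125 0.0 -0.54; 0.025 0.068 0.167 0.0 -0.72; 0.025 0.085 0.21 0.0 -0.9; 0.025 0.102 0.25 0.0 -1.08; 0.025 0.12 0.293 0.0 -1.26; 0.025 0.136 0.334 0.0 -1.44; 0.025 0.153 0.376 0.0 -1.62; 0.025 0.17 0.418 0.0 -1.8; 0.025 0.187 0.46 0.0 -1.98; 0.025 0.187 0.46 0.0 -2.16"

```text
time_s: 27.18
eef_pos: [0.5245, -0.2865, 0.3269]
eef_rot: [0.592, 0.806, -0.001, -0.002]
force: [0.6, 0.5, -1.7]
grip_width: 0.0314
grip_force: 55.0
```

Request:
servo_tool --plan "0.025 0.0 0.0 0.02 -0.18; 0.025 0.0 0.0 0.04 -0.36; 0.025 0.0 0.0 0.06 -0.54; 0.025 0.0 0.0 0.08 -0.72; 0.025 0.0 0.0 0.09 -0.9; 0.025 0.0 0.0 0.09 -0.985; 0.025 0.0 0.0 0.09 -0.985; 0.025 0.0 0.0 0.09 -0.985"

```text
time_s: 28.18
eef_pos: [0.5251, -0.2838, 0.239]
eef_rot: [0.142, 0.99, 0.0, -0.001]
force: [1.5, -0.4, -2.0]
grip_width: 0.0314
grip_force: 55.0
```

```bash
python3 - <<'E'
from lock import *
np.set_printoptions(precision=4,suppress=True)
o=env.get_obs();e=np.array(o['eef_pos']);q=o['eef_rot'];print(e,'yaw',2*np.arctan2(q[1],q[0]),o['force'])
S,d=shot('scene');T,dt=shot('top');W=cloud('scene',d);rr=np.linalg.norm(W[...,:2]-e[:2],axis=-1)
m=(rr<.03)&(W[...,2]>e[2]-.11)&(W[...,2]<e[2]-.02)&(W[...,2]>.1);v,u=np.nonzero(m)
for r in range(v.min(),v.max()+1,3): print(r,u[v==r].mean(),W[r,u[v==r]].mean(0)-e)
print('pred tip',proj('scene',e-[0,0,.089]))
# rack plate & red
for n,p,dd,roi in(('scene',S,d,(170,100,260,170)),('top',T,dt,(300,195,395,250))):
    m=hue(p,100,130);k=np.zeros_like(m);k[roi[1]:roi[3],roi[0]:roi[2]]=255;w=cloud(n,dd)[(m&k)>0];w=w[(w[:,2]>.085)&(w[:,2]<.1)]
    print(n,'rack box',cv2.minAreaRect((w[:,:2]*1000).astype(np.float32)))
c0=np.array([.477,.2095])
for n,p in(('scene',S),('top',T)):
    g=cv2.cvtColor(rect(n,p,c0,.092),cv2.COLOR_BGR2GRAY).astype(float)
    yy,xx=np.mgrid[:500,:500]
    best=max(((g[(R>50)&(R<120)].mean()-g[(R>140)&(R<185)].mean()),cx,cy) for cx in range(200,301,10) for cy in range(200,301,10) for R in[np.hypot(xx-cx,yy-cy)])
    _,cx,cy=best;x=(xx-cx);y2=(yy-cy);R=np.hypot(x,y2)
    b=min((g[(abs(-x*np.sin(t)+y2*np.cos(t)-s)<20)&(R<105)].mean(),t,s) for t in np.arange(0,np.pi,.03) for s in range(-20,21,5))
    print(n,'contrast',best[0],'centre',c0+np.array([cx-250,cy-250])/1e4,'slot yaw',b[1],'->lock change',1.36-(b[1] if b[1]<1.5 else b[1]-np.pi))
from fit import fit
print('door',fit(W))
E
```

```text
[ 0.5251 -0.2838  0.239 ] yaw 2.855699229275392 [ 1.4596 -0.3969 -1.9655]
103 187.5 [ 0.0027  0.0022 -0.0211]
106 188.0 [ 0.0033  0.0021 -0.0331]
109 189.0 [ 0.002   0.0023 -0.0466]
112 189.5 [ 0.0013  0.0007 -0.0609]
115 190.5 [ 0.0005  0.0014 -0.0743]
118 190.5 [ 0.0018 -0.0002 -0.0875]
pred tip (np.float64(190.98274928820067), np.float64(118.04994842447802))
scene rack box ((508.3257141113281, -213.92684936523438), (61.327144622802734, 216.96722412109375), 13.65061092376709)
top rack box ((508.5207214355469, -210.71145629882812), (54.201560974121094, 214.9944305419922), 12.987374305725098)
scene contrast 20.321362082723454 centre [0.478  0.2085] slot yaw 3.06 ->lock change 1.4415926535897932
top contrast 8.107431995524976 centre [0.476  0.2095] slot yaw 2.9099999999999997 ->lock change 1.5915926535897935
door (array([0.0038, 0.0827]), 2079)
```

Lock change measured ≈1.44–1.59 rad, door flat; the tip is within ~1 mm of the hole centre (0.5257, −0.285). Lower it.

Request:
servo_tool --plan "0.025 0.0 0.0 0.03 0.0; 0.025 0.0 0.0 0.05 0.0; 0.025 0.0 0.0 0.065 0.0; 0.025 0.0 0.0 0.075 0.0; 0.025 0.0 0.0 0.085 0.0; 0.025 0.0 0.0 0.085 0.0"

```text
time_s: 29.02
eef_pos: [0.5252, -0.2839, 0.1544]
eef_rot: [0.141, 0.99, 0.0, -0.0]
force: [-0.8, -0.0, -1.0]
grip_width: 0.0314
grip_force: 55.0
```

In the hole without contact; lowering to the seat.

Request:
servo_tool --plan "0.025 0.0 0.0 0.02 0.0; 0.025 0.0 0.0 0.04 0.0; 0.025 0.0 0.0 0.053 0.0; 0.025 0.0 0.0 0.058 0.0; 0.025 0.0 0.0 0.0605 0.0; 0.025 0.0 0.0 0.0605 0.0"

```text
time_s: 29.78
eef_pos: [0.5258, -0.2842, 0.0948]
eef_rot: [0.141, 0.99, -0.0, 0.0]
force: [0.3, 0.2, -1.1]
grip_width: 0.0311
grip_force: 55.0
```

Request:
servo_tool --plan "0.025 0.0 0.0 0.001 0.0; 0.025 0.0 0.0 0.002 0.0; 0.025 0.0 0.0 0.002 0.0"

```text
time_s: 30.15
eef_pos: [0.5258, -0.2842, 0.0929]
eef_rot: [0.141, 0.99, -0.0, 0.0]
force: [-0.7, -0.0, 4.2]
grip_width: 0.0317
grip_force: 55.0
```

Seated (4 N up). Open and retreat straight up.

Request:
servo_tool --plan "0.05 0.0 0.0 0.0 0.0; 0.07 0.0 0.0 0.0 0.0; 0.07 0.0 0.0 0.0 0.0; 0.07 0.0 0.0 0.0 0.0; 0.07 0.0 0.0 -0.04 0.0; 0.07 0.0 0.0 -0.09 0.0; 0.07 0.0 0.0 -0.14 0.0; 0.07 0.0 0.0 -0.2 0.0; 0.07 0.0 0.0 -0.2 0.0; 0.07 0.0 0.0 -0.2 0.0"

```text
time_s: 31.4
eef_pos: [0.5251, -0.2839, 0.2918]
eef_rot: [0.141, 0.99, 0.0, -0.0]
force: [0.6, -0.5, 0.5]
grip_width: 0.0698
grip_force: 0.0
```

```bash
python3 - <<'E'
from fit import *
o=env.get_obs();print(o['eef_pos'],o['grip_width'])
S,d=shot('scene');W=cloud('scene',d);print('door',fit(W))
for nm,lo,hi in(('yel',18,34),('red',0,9)):
    m=hue(S,lo,hi);k=np.zeros_like(m);k[95:165,165:260]=255
    for A,c,l in blobs(m&k):print(nm,A,c,np.nanmedian(W[l],0),np.nanpercentile(W[l][:,2],[5,95]))
cv2.imwrite('pics/end.png',cv2.resize(S[90:250,160:380],None,fx=3.5,fy=3.5,interpolation=cv2.INTER_CUBIC))
E
```

```text
[ 0.52513652 -0.28388488  0.2917604 ] 0.06977354333128952
door (array([0.00340394, 0.0826631 ]), 2046)
yel 139 [191.58273381 123.76258993] [ 0.53557249 -0.27485831  0.13742118] [0.0967853  0.16868102]
red 124 [231.93548387 135.05645161] [ 0.50371572 -0.13246785  0.13781923] [0.10004292 0.16919657]
```

View pics/end.png

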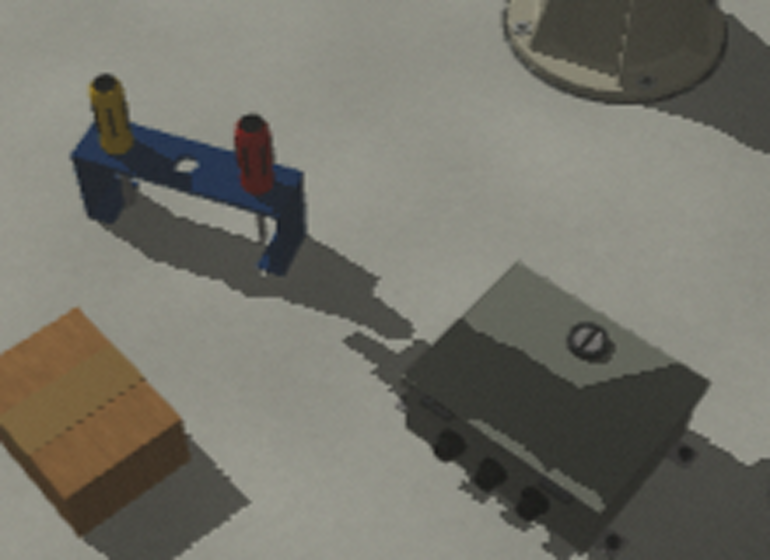

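The picture shows the yellow driver upright and seated at (112,115), red unmoved at (254,155), the door shut, and the slot turned a quarter at (590,341).

```bash
python3 -c "
from bench import env
print(env.sign_off())"
```

```text
the job is handed in; nothing more can be done
None
```

I shut the door, turned the lock clockwise to its stop, and put the yellow screwdriver back upright in its own rack hole; I handed the job in at about 31 s and got no verdict back.

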